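# Let the finished sleeve out with the guard lever, and close the guard gently

### The arm

A 6-joint arm with a two-finger parallel gripper is mounted at the origin on the work surface. World frame = base frame: x ahead of the robot, y to its left, z up, the work surface at z = 0. Lengths are in m, angles in rad, forces in N, time in s.
With the tool pointing down it reaches from about 0.25 to 0.775 m from the base axis. Payload 4 kg.
Tool frame: the origin (TCP) lies midway between the tips of the shut fingers; the grasp point (between the pads) lies 19 mm behind it; z points along the fingers, y is the direction in which the jaws open and shut (so a half turn about z gives the same grasp; the last joint's range is limited). The gripper opens to 94 mm and grips with 3 to 60 N. Pads are 16 mm wide; open, the fingers measure 119 mm over their backs; the gripper's body (75 mm by 177 mm) begins 78 mm behind the grasp point.
Start: joints at [-1.228, 0.087, 1.371, -0, 1.684, -0.103], TCP at [0.237, -0.496, 0.206] pointing down, gripper open.
Joint ranges: [-3.1, 3.1], [-0.76, 2.03], [0.27, 2.55], [-1.08, 4.22], [0.17, 2.65], [-2.57, 2.57]. Speed limits (rad/s): [2.79, 2.79, 3.14, 3.14, 3.14, 3.14].

### API

Orientations are given as [roll, pitch, yaw] about the fixed x, y, z axes, in that order (R = Rz(yaw) Ry(pitch) Rx(roll)).
In Python, from bench import robot, cams gives the robot as it stands.
- The arm moves only by the tool step_arm, never from a script. Its argument "plan" is a list that holds one entry, the list of rows, each a list of 5 numbers: the shift along the world's x, y, z in mm, then the turn about the world's z in rad, then the opening in per cent of the stroke, from 0 (shut) to 100 (fully open). In form: [[[tx, ty, tz, turn, fingers], ...]]. A call has 1 to 8 rows; each row is the pose to reach, as a shift and turn from the pose commanded when the call began; what a row does not reach only later rows make up. A row lasts 1/12 s, in which the tool goes at most 41.7 mm and 7.16 degrees, less where a joint would pass 70% of its speed; a pose out of reach is approached as far as the arm can. A call with a gripper value outside its range is refused whole. The fingers move at their own pace and stop on an object; the grip force is fixed at half the most. Time passes only in rows, so rows that repeat a pose let the fingers close. It gives the time, the measured TCP pose, the force and the opening at its end, in the units of the state.
- robot.get_obs(): the state, without advancing time (a new reading comes with each control period).
- cams.snapshot(name): name is "scene" or "top" or "wrist"; returns a dict with "frame" (480x640x3 uint8, red, green, blue), "camera_matrix" (3x3 intrinsics, pixels), "origin" and "attitude" of the camera in the world; the wrist camera has in their place "T_tool_cam" (4x4, takes a point from camera to tool coordinates, whose origin is the TCP and whose axes are the flange's). Camera axes: x right, y down, z forward; pixel columns grow to the right and rows downward; lengths in m; the calibration is good to about 2 mm. A picture is of the moment at which its call begins: read the wrist's pose just before it. There is no depth.
- robot.close_job(): hands the job in, once; it reports no verdict.
The state is a dict: "time": time; "joint_positions": joint angles; "qvel": joint speeds; "joint_torque": joint torques, N m; "tool_pos": TCP position; "ee_rot": TCP orientation; "wrist_force": force on the tool from outside, world axes, zero at the start; "wrist_torque": the same for the moment, N m; "width": finger opening in m.
Only numpy, scipy, OpenCV 4.12 (cv2) and the standard library are available. Lean on these libraries where they do the work, as an engineer would, in place of code of your own. Each camera call takes 0.05 s, during which the arm holds its last target. There are 200 camera calls.

### The job

A finished metal sleeve waits behind the yellow mesh guard of the bench machine: with your fingertips, press the pad of the side lever all the way down so that the guard swings wide open, and keep it down until the sleeve has rolled out to the lip at the front of the chute. Then ease the lever back up under your fingers so that the guard closes fully without slamming, and move clear. Touch neither the guard nor the sleeve, and leave the other things on the bench undisturbed.

Things in the scene. Friction and masses are not known exactly. Their poses are not given: they have to be found in the camera images.
- press: grey bench machine, fixed, 400 x 200 x 205 mm. Origin on the table under its middle; z up, front faces its own -x, lever on its +y side; place and yaw vary. A chute 120 mm wide slopes 10 degrees down to a lip at x = -0.23, its top 35 mm above the chute. The mesh guard covers x -0.10 to 0.05, y -0.08 to 0.08, up to z = 0.21 shut, 0.34 open: keep the hand out of there.
- pad (a point): centre of the top of the lever's black pad, 50 x 60 x 12 mm (machine's x, y, z), 0.20 m above the table at rest, 0.11 m pressed, 110 mm beside the guard. The pad's middle (6 mm under the top) moves on an arc, radius 160 mm, about a level pivot at machine (0.09, 0.19, 0.13), from 0.40 rad above level to 0.156 below. It leans 0.275 rad at rest (front high), as much the other way at the end.
- lever (a joint): angle of the side lever, rad: 0 at rest (pad up, guard shut), 0.556 pressed fully down against a firm rubber stop (open enough from 0.5). No spring or catch: the guard's weight pushes the pad up with about 3 to 8 N, and the lever flies back if it is let go.
- guard (a joint): angle of the mesh guard, rad: 0 shut, 1.0 fully open; rigidly linked, 1.8 times the lever's angle. It hinges about machine (0.05, 0, 0.208); its front edge swings up. Over 1.5 rad/s in the last 0.2 rad before shut (the pad rising faster than 0.13 m/s) is a slam.
- sleeve: aluminium sleeve, a cylinder 44 mm in diameter, 110 mm long, 180 g, lying across the chute behind the guard; origin at its centre, y along its length (it rolls about y). Once the guard is up by some 0.3 rad it rolls out by itself and stops at the lip within about 2 s, its centre then near x = -0.205, z = 0.092 in the machine's frame.
- spare: a like sleeve standing upright beyond the lever, not to be disturbed: 44 mm in diameter, 110 mm high, origin at the centre of its foot.
- bottle: white bottle, 60 mm in diameter, 170 mm high, standing on the other side of the machine, not to be disturbed; origin at the centre of its foot.
- driver: screwdriver lying on the table on the far side of the chute from the lever, not to be disturbed; origin under it, its x along its length.
There are look-alikes about, which are no part of the job. What is shaped like the sleeve but green is not meant.

How it is judged:
By the outcome, as a careful person would: the job done as asked, in the order asked, and still so for the second after the job is handed in, with the robot touching nothing.
It also fails if it takes over 38 s, if anything falls off the work surface, if the arm or the gripper's body presses on something with over 40 N, if the wrist force passes 120 N, or if a joint passes its speed limit or range.

## Working session

There is one attempt and no reset: what is moved stays moved. The work goes in short steps, Python scripts to look and compute and a tool call to move; the robot and the scene stay as the last step left them, time stands still between calls to the robot, and variables do not carry over. Pictures are saved under pics/ and viewed, about 8 in all and at most 12, crops included, and the job is handed in when it is done.

Besides the shell and the picture viewer there is one more tool, called after "Emit:" as name(argument=value, ...) on one line, values as JSON. step_arm: Moves the arm, as the interface text tells. Its arguments: {"type":"object","properties":{"plan":{"type":"array"}},"required":["plan"]}

```bash
mkdir -p pics
python3 - <<'E'
from bench import robot,cams
import cv2,pickle
o=robot.get_obs();print({k:(v if isinstance(v,float) else [round(float(a),3) for a in v] if hasattr(v,'__len__') else v) for k,v in o.items()})
d={}
for n in ("scene","top"):
    s=cams.snapshot(n);d[n]=s;cv2.imwrite(f"pics/{n}0.png",s["frame"][:,:,::-1]);print(n,s["camera_matrix"],s["origin"],s["attitude"])
pickle.dump(d,open("s0.pkl","wb"))
E
```

```text
{'time': 0.0, 'joint_positions': [-1.228, 0.088, 1.372, -0.0, 1.684, -0.103], 'qvel': [-0.0, -0.001, 0.0, -0.001, -0.001, -0.0], 'joint_torque': [-0.001, -34.018, -30.243, 0.072, 0.033, -0.0], 'tool_pos': [0.237, -0.496, 0.204], 'ee_rot': [-3.14, -0.0, 0.446], 'wrist_force': [0.013, -0.171, 0.387], 'wrist_torque': [0.021, 0.027, -0.04], 'width': 0.09430036008490342}
scene [[543.98509968   0.         312.97045287]
 [  0.         543.98509968 247.15832463]
 [  0.           0.           1.        ]] [1.09652138 0.2288175  1.15129823] [-2.56693888e+00  1.07479301e-03  2.00430614e+00]
top [[476.58236871   0.         314.58174365]
 [  0.         476.58236871 234.69029165]
 [  0.           0.           1.        ]] [ 0.39261384 -0.04355394  1.19351491] [-3.04133263 -0.00600794 -1.55346316]
```

View pics/scene0.png

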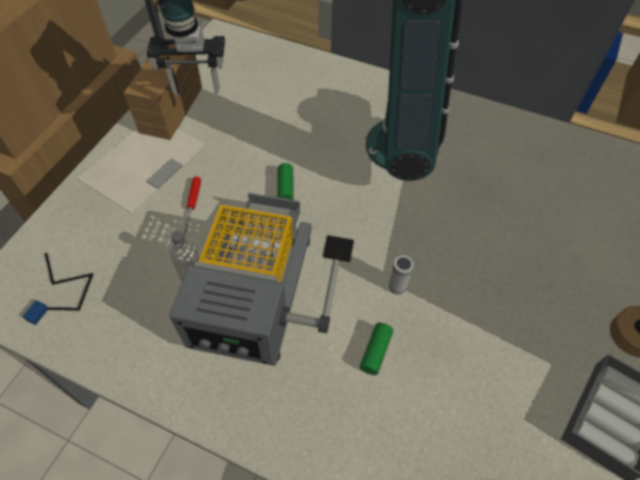

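View pics/top0.png

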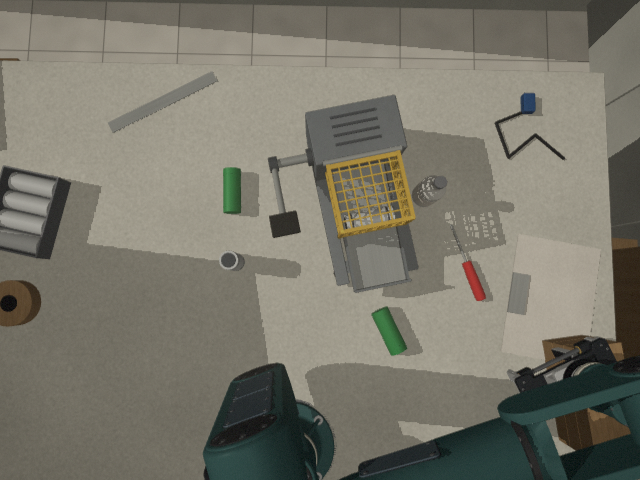

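The top view shows the pad at about (285,224), the guard's top corners at (327,164), (402,151), (414,220) and (340,237), and the spare at (231,261). In the scene view the pad is at (338,248) and the spare at (401,262). I'll fit the machine pose to both views.

```bash
cat > h.py <<'E'
import numpy as np,cv2,pickle
from scipy.spatial.transform import Rotation as R
def proj(s,P):
    Rc=R.from_euler('xyz',s["attitude"]).as_matrix()
    c=(np.atleast_2d(P)-s["origin"])@Rc; K=s["camera_matrix"]
    return np.c_[K[0,0]*c[:,0]/c[:,2]+K[0,2],K[1,1]*c[:,1]/c[:,2]+K[1,2]]
def m2w(p,P):
    return np.atleast_2d(P)@R.from_euler('z',p[2]).as_matrix().T+[p[0],p[1],0]
def pad(a):
    th=.40-a; l=.275-a   # lean: front high
    return np.array([.09-.16*np.cos(th)+.006*np.sin(l),.19,.13+.16*np.sin(th)+.006*np.cos(l)])
E
python3 - <<'E'
from h import *
from scipy.optimize import least_squares
d=pickle.load(open("s0.pkl","rb"))
# pad blob centroid (black)
for n,(u,v) in dict(top=(285,224),scene=(338,248)).items():
    f=d[n]["frame"][v-25:v+26,u-25:u+26].max(2)<45
    k,l,st,c=cv2.connectedComponentsWithStats(f.astype(np.uint8)); i=l[25,25]; print(n,st[i],c[i]+[u-25,v-25])
G=[[-.1,.08,.21],[.05,.08,.21],[.05,-.08,.21],[-.1,-.08,.21]]
M=np.vstack([[pad(0)],G])
obs=dict(top=[[285,224],[340,237],[327,164],[402,151],[414,220]],scene=[[338.5,248],[294,215],[288,275],[202,262],[220,206]])
w=np.array([3,1,1,1,1])[:,None]
f=lambda p:np.concatenate([((proj(d[n],m2w(p,M))-obs[n])*w).ravel() for n in obs])
r=least_squares(f,[.45,-.15,.17]);print(r.x);print(np.c_[r.fun.reshape(2,5,2)[0]/w,r.fun.reshape(2,5,2)[1]/w].round(1))
p=r.x;np.save("p.npy",p)
for a in (0,.15,.3,.45,.556):print(a,m2w(p,pad(a)).round(4))
# spare foot via top rim z=.11
q=least_squares(lambda x:np.r_[proj(d["top"],[x[0],x[1],.11])[0]-[230.5,260],proj(d["scene"],[x[0],x[1],.11])[0]-[404,263]],[.4,.1]);print("spare",q.x,q.fun)
E
```

```text
top [   0    0   51   51 2582] [284.97986057 223.96165763]
scene [ 11  14  28  24 516] [337.91666667 248.3372093 ]
[ 0.60790373 -0.15652768  0.21227364]
[[ -1.3   0.4   0.4  -1.1]
 [ -0.5  -2.7  -1.4   2.4]
 [ -1.7   0.8 -13.4   1.9]
 [ -2.5  -0.5  -3.7  -0.1]
 [  0.7  -0.4   1.1  -1.6]]
0 [[0.5134 0.0175 0.1981]]
0.15 [[0.505  0.0157 0.1755]]
0.3 [[0.5001 0.0146 0.152 ]]
0.45 [[0.4986 0.0143 0.1279]]
0.556 [[0.4997 0.0145 0.1109]]
spare [0.43940643 0.14455182] [-1.27265298  0.47737431 -1.34754092  0.07513393]
```

Emit:
step_arm(plan=[[[0, 0, 40, 0.1, 0], [0, 0, 80, 0.2, 0], [10, 20, 120, 0.3, 0], [25, 50, 150, 0.4, 0], [42, 80, 170, 0.5, 0], [60, 110, 180, 0.6, 0], [78, 144, 180, 0.7, 0], [96, 178, 180, 0.8, 0]]])

```text
time: 0.77
tool_pos: [0.3338, -0.317, 0.3865]
ee_rot: [3.14, 0.001, 1.25]
wrist_force: [1.3, -0.5, -0.7]
width: 0.0439
```

Emit:
step_arm(plan=[[[18, 34, 0, 0.1, 0], [36, 68, 0, 0.2, 0], [54, 102, 0, 0.3, 0], [72, 136, 0, 0.4, 0], [90, 170, 0, 0.5, 0], [110, 204, 0, 0.52, 0], [128, 238, 0, 0.52, 0], [146, 272, 0, 0.52, 0]]])

```text
time: 1.43
tool_pos: [0.4796, -0.0443, 0.3851]
ee_rot: [-3.141, -0.0, 1.766]
wrist_force: [1.1, -0.7, -0.6]
width: 0.0001
```

Emit:
step_arm(plan=[[[16, 32, 0, 0, 0], [34, 64, 0, 0, 0], [34, 64, -30, 0, 0], [34, 64, -60, 0, 0], [34, 64, -90, 0, 0], [34, 64, -115, 0, 0], [34, 64, -115, 0, 0]]])

```text
time: 2.02
tool_pos: [0.51, 0.0182, 0.2631]
ee_rot: [-3.129, -0.004, 1.766]
wrist_force: [-1.3, -0.6, -0.1]
width: 0.0004
```

Run:
```python
from h import *
from bench import robot,cams
o=robot.get_obs();print(o["time"],o["tool_pos"],o["ee_rot"],o["wrist_force"],o["width"])
p=np.load("p.npy");out=[]
for n,(u,v) in dict(scene=(340,235),top=(290,220)).items():
    s=cams.snapshot(n);f=s["frame"].copy()
    c=proj(s,m2w(p,pad(0)))[0];t=proj(s,o["tool_pos"])[0];print(n,c,t)
    u,v=c.astype(int)
    out.append(cv2.resize(f[v-75:v+75,u-100:u+100],(400,300),interpolation=2))
s=cams.snapshot("wrist");out.append(cv2.resize(s["frame"],(400,300)));out.append(out[0]*0)
cv2.imwrite("pics/a.png",np.vstack([np.hstack(out[:2]),np.hstack(out[2:])])[:,:,::-1])
```

```text
2.0167 [0.510044   0.01817574 0.26307097] [-3.12852734 -0.0035569   1.76620616] [-1.29636399 -0.63554325 -0.0740009 ] 0.000351366254076299
scene [338.91287169 246.85535159] [341.17843543 227.9425287 ]
top [283.7235533  224.41897321] [281.39080283 222.08242714]
```

View pics/a.png

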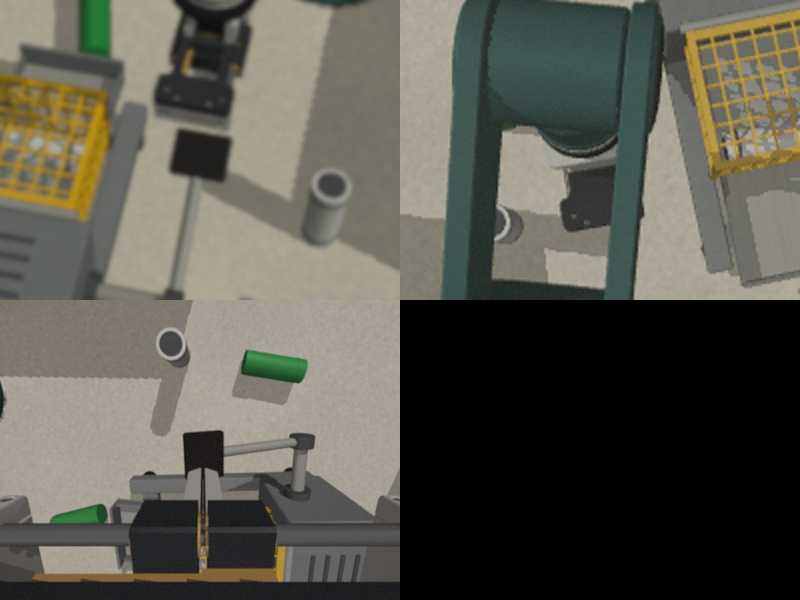

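The pad lies under the shut fingertips as computed (in the wrist view it is beyond the tips), and the spare and guard are clear. I'll descend to contact.

Emit:
step_arm(plan=[[[0, 0, -25, 0, 0], [0, 0, -45, 0, 0], [0, 0, -58, 0, 0], [0, 0, -64, 0, 0], [0, 0, -70, 0, 0], [0, 0, -76, 0, 0], [-1, 0, -80, 0, 0], [-2, 0, -84, 0, 0]]])

```text
time: 2.83
tool_pos: [0.5118, 0.017, 0.19]
ee_rot: [3.138, 0.002, 1.765]
wrist_force: [-3.5, -1.0, 7.6]
width: 0.0001
```

Run:
```python
from bench import robot
o=robot.get_obs();print(o["time"],o["tool_pos"],o["wrist_force"],o["wrist_torque"])
```

```text
2.8333 [0.51179246 0.01696006 0.19004472] [-3.51068038 -0.95884386  7.63744598] [-0.26617774  0.68396907  0.03001025]
```

Emit:
step_arm(plan=[[[-4, 0, -10, 0, 0], [-7, -1, -20, 0, 0], [-9, -1, -30, 0, 0], [-11, -2, -40, 0, 0], [-12, -2, -50, 0, 0], [-12, -2, -60, 0, 0], [-12, -2, -67, 0, 0], [-11, -2, -72, 0, 0]]])

```text
time: 3.5
tool_pos: [0.5015, 0.0149, 0.1163]
ee_rot: [3.138, 0.002, 1.765]
wrist_force: [-1.7, -2.8, 4.2]
width: 0.0005
```

Emit:
step_arm(plan=[[[0, 0, -4, 0, 0], [0, 0, -7, 0, 0], [0, 0, -9, 0, 0], [0, 0, -9, 0, 0]]])

```text
time: 3.83
tool_pos: [0.5021, 0.0149, 0.1113]
ee_rot: [3.136, 0.003, 1.766]
wrist_force: [-6.3, -2.4, 20.7]
width: 0.0003
```

```bash
cat > look.py <<'E'
import sys
from h import *
from bench import robot,cams
o=robot.get_obs();print(o["time"],o["tool_pos"],o["wrist_force"],o["wrist_torque"])
s=cams.snapshot("scene");p=np.load("p.npy")
print("sleeve lip px",proj(s,m2w(p,[-.205,0,.092])),"pad",proj(s,m2w(p,pad(.556))))
f=s["frame"][120:345,150:450]
cv2.imwrite(sys.argv[1],cv2.resize(f,(800,600),interpolation=2)[:,:,::-1])
E
python3 look.py pics/b.png
```

```text
3.8333 [0.5020714  0.01492558 0.11132607] [-6.27780731 -2.4311189  20.65735926] [-0.5592184   1.09810493 -0.02153064]
sleeve lip px [[272.66060485 206.11754016]] pad [[338.60812139 262.94311295]]
```

View pics/b.png

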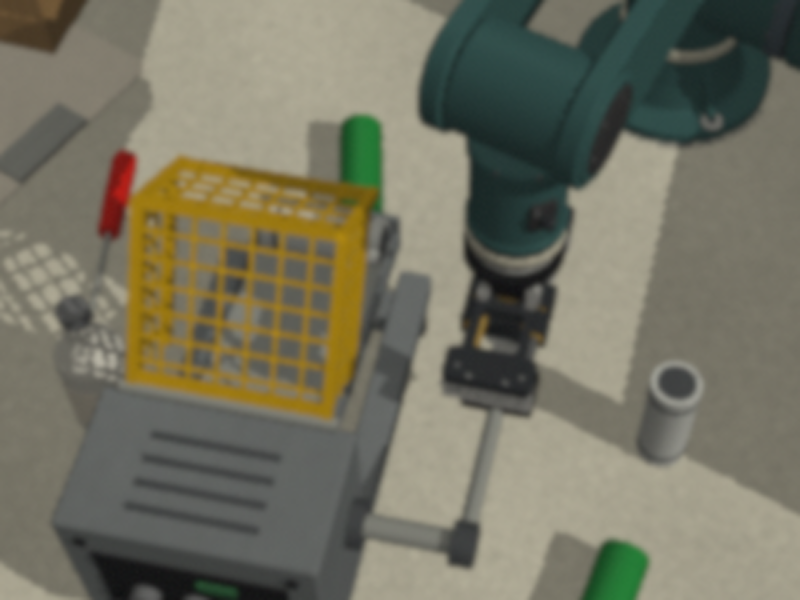

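The guard is wide open and the stop reached (20 N, z = 0.111 as expected). I'll hold about 2.7 s for the sleeve.

Emit:
step_arm(plan=[[[0, 0, 0, 0, 0], [0, 0, 0, 0, 0], [0, 0, 0, 0, 0], [0, 0, 0, 0, 0], [0, 0, 0, 0, 0], [0, 0, 0, 0, 0], [0, 0, 0, 0, 0], [0, 0, 0, 0, 0]]])

```text
time: 4.55
tool_pos: [0.5021, 0.0149, 0.1114]
ee_rot: [3.136, 0.003, 1.766]
wrist_force: [-6.4, -2.8, 21.4]
width: 0.0004
```

Emit:
step_arm(plan=[[[0, 0, 0, 0, 0], [0, 0, 0, 0, 0], [0, 0, 0, 0, 0], [0, 0, 0, 0, 0], [0, 0, 0, 0, 0], [0, 0, 0, 0, 0], [0, 0, 0, 0, 0], [0, 0, 0, 0, 0]]])

```text
time: 5.22
tool_pos: [0.5021, 0.0149, 0.1113]
ee_rot: [3.136, 0.003, 1.766]
wrist_force: [-6.7, -2.0, 20.9]
width: 0.0003
```

Emit:
step_arm(plan=[[[0, 0, 0, 0, 0], [0, 0, 0, 0, 0], [0, 0, 0, 0, 0], [0, 0, 0, 0, 0], [0, 0, 0, 0, 0], [0, 0, 0, 0, 0], [0, 0, 0, 0, 0], [0, 0, 0, 0, 0]]])

```text
time: 5.88
tool_pos: [0.5021, 0.0149, 0.1113]
ee_rot: [3.136, 0.003, 1.766]
wrist_force: [-7.0, -3.2, 21.4]
width: 0.0002
```

Emit:
step_arm(plan=[[[0, 0, 0, 0, 0], [0, 0, 0, 0, 0], [0, 0, 0, 0, 0], [0, 0, 0, 0, 0], [0, 0, 0, 0, 0], [0, 0, 0, 0, 0], [0, 0, 0, 0, 0], [0, 0, 0, 0, 0]]])

```text
time: 6.55
tool_pos: [0.5021, 0.0149, 0.1113]
ee_rot: [3.136, 0.003, 1.766]
wrist_force: [-6.0, -1.8, 21.4]
width: 0.0006
```

Run:
```python
from h import *
from bench import cams,robot
o=robot.get_obs();print(o["time"],o["tool_pos"],o["wrist_force"])
s=cams.snapshot("top");p=np.load("p.npy")
q=proj(s,m2w(p,[[-.205,-.055,.092],[-.205,.055,.092],[-.205,0,.114]]));print(q)
f=s["frame"][130:310,255:495]
t=cams.snapshot("scene")["frame"][150:330,180:420]
cv2.imwrite("pics/c.png",cv2.resize(np.hstack([f,t]),(800,300),interpolation=2)[:,:,::-1])
```

```text
6.55 [0.50206038 0.01493102 0.11134283] [-5.99497913 -1.81229311 21.43433082]
[[402.89092929 272.68483326]
 [356.22044255 281.96569217]
 [380.96581879 277.21131734]]
```

View pics/c.png

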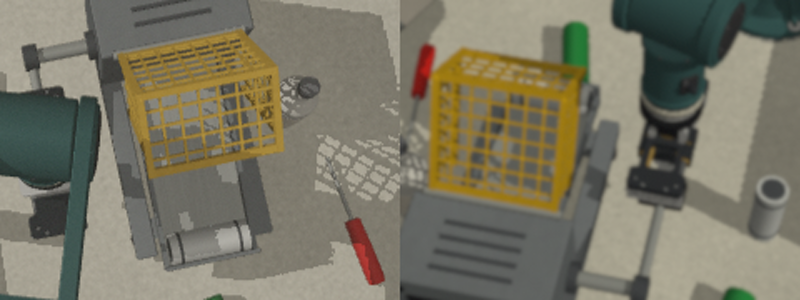

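The sleeve lies at the lip (top px about (381,275), predicted (381,277)). Now I'll ease the lever up along the arc at about 50 mm/s, slower at the end.

Emit:
step_arm(plan=[[[0, 0, 4, 0, 0], [-1, 0, 8, 0, 0], [-1, 0, 12, 0, 0], [-1, 0, 16, 0, 0], [-1, 0, 20, 0, 0], [-1, 0, 24, 0, 0], [-1, 0, 28, 0, 0], [-1, 0, 32, 0, 0]]])

```text
time: 7.32
tool_pos: [0.4996, 0.0158, 0.1381]
ee_rot: [3.14, 0.0, 1.766]
wrist_force: [2.3, -1.6, 3.8]
width: 0.0005
```

Emit:
step_arm(plan=[[[0, 0, 4, 0, 0], [1, 0, 8, 0, 0], [2, 0, 12, 0, 0], [2, 0, 16, 0, 0], [3, 1, 20, 0, 0], [4, 1, 24, 0, 0], [5, 1, 28, 0, 0], [6, 1, 31, 0, 0]]])

```text
time: 7.98
tool_pos: [0.5039, 0.0168, 0.1688]
ee_rot: [-3.138, -0.001, 1.766]
wrist_force: [-3.3, -0.7, 6.3]
width: 0.0007
```

Emit:
step_arm(plan=[[[1, 0, 2, 0, 0], [2, 0, 4, 0, 0], [3, 1, 6, 0, 0], [3, 1, 8, 0, 0], [4, 1, 10, 0, 0], [5, 1, 12, 0, 0], [6, 1, 14, 0, 0], [7, 1, 16, 0, 0]]])

```text
time: 8.65
tool_pos: [0.5101, 0.0183, 0.1845]
ee_rot: [-3.137, -0.002, 1.766]
wrist_force: [-4.6, 0.0, 6.9]
width: 0.0005
```

Emit:
step_arm(plan=[[[0, 0, 2, 0, 0], [1, 0, 4, 0, 0], [2, 0, 6, 0, 0], [2, 0, 8, 0, 0], [2, 0, 10, 0, 0], [2, 0, 12, 0, 0], [2, 0, 14, 0, 0], [2, 0, 16, 0, 0]]])

```text
time: 9.32
tool_pos: [0.5134, 0.0177, 0.1999]
ee_rot: [-3.139, -0.0, 1.766]
wrist_force: [-0.3, -1.1, 0.2]
width: 0.0007
```

```bash
python3 look.py pics/d.png
```

```text
9.3167 [0.51342324 0.01771197 0.19991236] [-0.32262791 -1.1424898   0.18891192] [-0.00481801 -0.06934777 -0.01564935]
sleeve lip px [[272.66060485 206.11754016]] pad [[338.60812139 262.94311295]]
```

View pics/d.png

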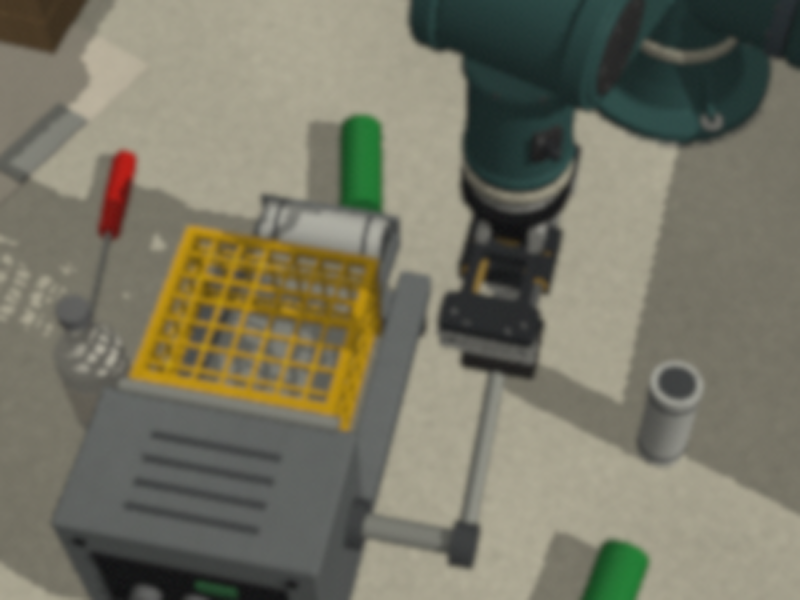

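The force is gone at the pad's rest height; the guard looks shut and the sleeve is at the lip. I'll move clear, up and back.

Emit:
step_arm(plan=[[[0, 0, 3, 0, 0], [0, 0, 8, 0, 0], [0, 0, 20, 0, 0], [0, 0, 45, 0, 0], [0, 0, 75, 0, 0], [0, 0, 105, 0, 0], [0, 5, 130, 0, 0], [0, 10, 150, 0, 0]]])

```text
time: 10.03
tool_pos: [0.5141, 0.0275, 0.3541]
ee_rot: [3.138, 0.001, 1.765]
wrist_force: [0.3, -0.4, 0.1]
width: 0.0005
```

Emit:
step_arm(plan=[[[-15, 15, 10, 0, 0], [-40, 35, 10, 0, 0], [-65, 60, 10, 0, 0], [-90, 85, 10, 0, 0], [-105, 100, 10, 0, 0], [-115, 110, 10, 0, 0], [-115, 110, 10, 0, 0], [-115, 110, 10, 0, 0]]])

```text
time: 10.7
tool_pos: [0.399, 0.1377, 0.3615]
ee_rot: [3.14, 0.001, 1.767]
wrist_force: [-0.4, 0.1, 0.0]
width: 0.0003
```

Run:
```python
from h import *
from bench import cams,robot
o=robot.get_obs();print(o["time"],o["tool_pos"],o["wrist_force"])
d=pickle.load(open("s0.pkl","rb"))
s=cams.snapshot("scene");t=cams.snapshot("top")
A=[x["frame"][150:330,160:430] for x in (d["scene"],s)];B=[x["frame"][80:310,200:500] for x in (d["top"],t)]
r=lambda x:cv2.resize(x,(400,290),interpolation=2)
cv2.imwrite("pics/e.png",np.vstack([np.hstack([r(x) for x in A]),np.hstack([r(x) for x in B])])[:,:,::-1])
```

```text
10.7 [0.39897639 0.13774411 0.36148471] [-0.40935657  0.0893717   0.04680477]
```

View pics/e.png

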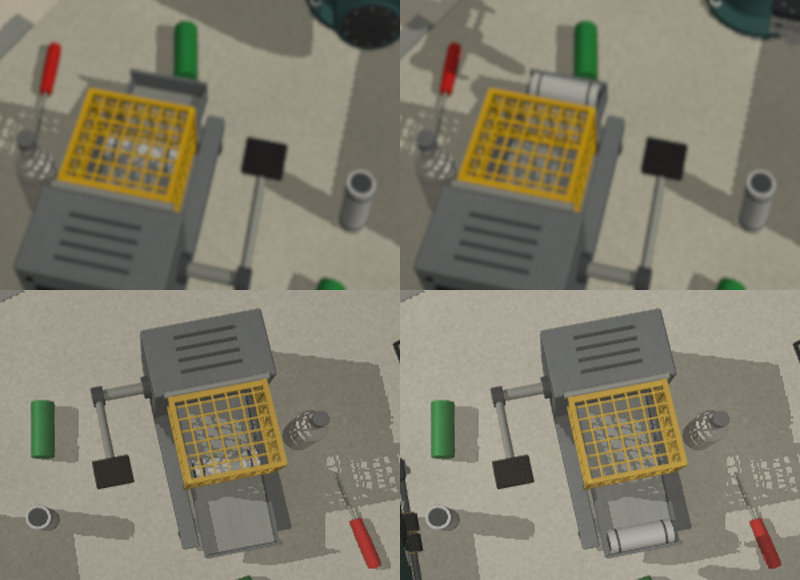

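Before and after match: the guard is shut, the pad is at rest, the sleeve is at the lip, and the bench items are unmoved.

```bash
python3 -c "
from bench import robot
print(robot.close_job())"
```

```text
the job is handed in; nothing more can be done
None
```

The job is done and handed in after 10.7 s of robot time.

- **Press and hold:** I pressed the pad to its stop with the shut fingertips. The TCP height read 0.111 m, as expected, with about 21 N on the wrist. I held it down for about 2.7 s, until the top view showed the sleeve at the lip, within about 2 pixels of where it should be.
- **Ease up and clear:** I let the lever rise along its arc at about 50 mm/s, slowing to about 24 mm/s near the end. The wrist force faded to about zero at the pad's rest height. I then moved up and away.

The last before-and-after pictures showed the guard shut, the lever at rest and the sleeve at the lip. The spare, bottle, driver and green look-alikes within those crops were where they had been.

One check disagreed: in the first position fit, one guard corner I had misread in the scene view was 13 pixels off. The pad agreed to about 1 pixel in both views, so I did not redo the fit.

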